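# Load a sample carrier into the flip holder, shut it and turn it over

### The arm

A 6-joint arm with a two-finger parallel gripper is mounted at the origin on the work surface. World frame = base frame: x ahead of the robot, y to its left, z up, the work surface at z = 0. Lengths are in m, angles in rad, forces in N, time in s.
With the tool pointing down it reaches from about 0.35 to 0.975 m from the base axis. Payload 4.9 kg.
Tool frame: the origin (TCP) lies at the centre of the arm's flange, where the gripper is bolted on; the fingertips stand 173 mm ahead of it and the grasp point (between the pads) lies 155 mm ahead of it; z points along the fingers, y is the line along which they close (so a half turn about z gives the same grasp; the last joint's range is limited). The gripper opens to 85 mm and grips with 20 to 120 N. Pads are 22 mm wide; open, the fingers measure 114 mm over their backs; the gripper's body (76 mm by 85 mm) begins 54 mm behind the grasp point. The pads swing forward as they close: fully open they stand 13 mm farther back than shut.
Start: joints at [-0.119, 0.053, 1.613, -0, 1.476, -0.119], TCP at [0.625, 0, 0.405] pointing down, gripper open.
Joint ranges: [-3.01, 3.01], [-1.01, 2.22], [0.06, 2.58], [-1.02, 4.17], [0.09, 2.62], [-3.14, 3.14]. Speed limits (rad/s): [2.57, 2.57, 3.14, 3.14, 3.14, 3.14].

### API

Orientations are given as a rotation vector (axis times angle).
In Python, from rig import sensors, grab_frame, calibration, env gives the robot as it stands.
- The arm moves only by the tool apply_moves, never from a script. Its argument "motion" is a list that holds one entry, the list of rows, each a list of 7 numbers: the gripper's target within -1 to 1 (fully open at 1, half-way at 0, shut at -1), then the shift along the tool's x, y, z in cm, then the turn, a rotation vector about the tool's x, y, z in rad. A call has 1 to 12 rows; each row is the pose to reach, as a shift and turn from the pose commanded when the call began, along the tool's axes at that moment; what a row does not reach only later rows make up. A row lasts 1/10 s, in which the tool goes at most 50 mm and 8.59 degrees, less where a joint would pass 70% of its speed; a pose out of reach is approached as far as the arm can. A call with a gripper value outside its range is refused whole. The fingers move at their own pace and stop on an object; "grip_force" is the grip in N (left out, the last holds). Time passes only in rows, so rows that repeat a pose let the fingers close. It gives the time, the measured TCP pose, the force, the opening and the grip force at its end, in the units of the state.
- sensors.get_state(): the state, without advancing time (a new reading comes with each control period).
- grab_frame(name): name is "scene" or "side" or "wrist"; returns the picture (400x640x3 uint8, red, green, blue); there is no depth.
- calibration(name): a dict with "fx", "fy", "cx", "cy" (pixels), "world_to_cam" (4x4, takes a point from world to camera coordinates); the wrist camera has in their place "hand_eye" (4x4, takes a point from camera to tool coordinates, whose origin is the TCP and whose axes are the flange's). Camera axes: x right, y up, looking along -z (the intrinsics and any distortion apply to the point x, -y, -z); pixel columns grow to the right and rows downward; lengths in m; the calibration is good to about 2 mm. The wrist camera is an equidistant fisheye: a pixel r from the principal point sees the ray r / f radians off the axis. A picture is of the moment at which its call begins: read the wrist's pose just before it. calibration takes no time and is no camera call.
- env.finish_job(): hands the job in; it is judged then, once.
The state is a dict: "time_s": time; "q": joint angles; "joint_velocities": joint speeds; "effort": joint torques, N m; "tool_pos": TCP position; "orientation": TCP orientation; "force": force on the tool from outside, world axes, zero at the start; "ft_torque": the same for the moment, N m; "grip_width": finger opening in m; "finger_force": force on a finger pad.
Only numpy, scipy, OpenCV 4.12 (cv2) and the standard library are available. Lean on these libraries where they do the work, as an engineer would, in place of code of your own. Each camera call takes 0.05 s, during which the arm holds its last target. There are 200 camera calls.

### The job

Take the blue sample carrier off the sloping rack and lay it flat, white face up, between the white stops of the open hinged holder; shut the black lid fully down over it, then use the red bar to turn the whole holder over to its other stop, so that the sample's brass back faces up. Turn it gently rather than flinging it, do not drop the carrier on the bench, leave the other things alone and let go at the end.

Things in the scene. Friction and masses are not known exactly. Their poses are not given: they have to be found in the camera images.
- carrier: Loose blue metal block 60 x 40 x 16 mm (its x, y, z), about 70 g; white patch with a green glass disc on top (+z), brass plate below. Origin: centre of its underside. It starts on the rack on a 30 degree slope, x pointing uphill, z square to the slope, so the tool must be tilted to hold it squarely across its 40 mm width (y). Either end may go first into the holder.
- rack: Fixed rack, a slope that rises along its x, roughly sideways (world -y); z up. Origin on the bench, 75 mm below the carrier's underside centre (up to 4 mm aside). The carrier lies on a white rail 30 mm wide, 18 mm above a sloping plate 100 x 100 mm: finger room at both sides. Its low end rests on a lip 8 mm high.
- light_bar (a point): Middle of the black light bar over the rack, 16 x 130 x 18 mm, fixed: 42 mm along the rack's x from the carrier and 115 mm higher, parallel to the rack's y, carried by a post 63 mm further uphill. A tool held upright over the carrier would hit it.
- stand: Fixed dark steel stand of the holder: foot 130 x 160 x 12 mm; two posts at y = +-58 to +-70 mm, 96 mm high, carry the axle, 90 mm above the bench. Origin on the bench under the middle of the axle; y along the axle, z up, x from the handle bar's side (at the start) to the lid hinge's side, roughly away from the robot.
- holder (a joint): Turning of the whole holder about the axle, rad. 0 = start: level, pocket upward, handle bar on the stand's -x side, at a stop. It grows as the bar rises and passes over to the +x side; 3.14 = level, upside down, at the other stop. Stiff axle (0.25 N m): stays where it is left; the bar needs 3 to 4 N.
- lid (a joint): Opening of the black lid relative to the holder, rad: 0 = shut (stop), 2.4 = wide open. It starts at 1.85 to 2.3, leaning back beyond upright. Hinged along the holder's +x edge, stiff (0.14 N m): it stays where it is left, also upside down; no latch.
- pocket (a point): Centre of the pocket floor, where the carrier's underside centre belongs; turns with the holder, axes as the stand's at 0; 6 mm above the axle. White stops 7 mm high near the corners leave a place of 67 (x) x 47 (y) mm; within x = +-19 mm the sides are free for fingers. Holder 96 x 100 mm; walls 18 mm high at x = +-42 to +-48 mm. Shut lid: underside 18 mm above the floor, top 23 mm.
- handle_bar (a point): Middle of the red round handle bar, 10 mm thick and 90 mm long along the holder's y, 92 mm from the axle, level with it. Free gap between bar and holder frame 39 mm (arms at y = +-41 mm).
- lid_hinge (a point): Middle of the lid's hinge line, on the holder 48 mm to +x of and 24 mm above the axle. Axes turn with the lid: -x runs from hinge to free edge, z out of its outer face. The lid is a plate 96 (x) x 100 (y) x 5 mm with a 30 x 30 mm window and, on its inner face, 12 mm skirts along both sides.
- lid_edge (a point): Middle of the lid's free edge, outer face (yellow line), 96 mm from the hinge line; axes as lid_hinge.
- drop_bottle: Small amber bottle, 36 mm across, 75 mm high; origin at the centre of its foot. Bystander.
- level: Yellow spirit level, 100 x 24 x 42 mm, standing; origin at the centre of its underside. Bystander.
- driver: Screwdriver, 160 mm long, lying. Bystander.

How it is judged:
On the way, in this order (a step that is already met when the one before it is completed fails the run):
1. the carrier lies flat between the stops of the open holder, white face up, released (distance between carrier and pocket below 0.008 m and angle between the x axis of carrier and the x axis of pocket, either way round below 0.2 rad and angle between the z axis of carrier and the z axis of pocket, either way round below 0.08 rad and angle between carrier's own z axis and vertical below 0.3 rad and value of joint lid above 1 rad and value of joint holder below 0.2 rad and contact force between the fingers and carrier below 0.1 N), for 0.2 s.
2. the lid is shut over the carrier, the holder still right way up (distance between carrier and pocket below 0.008 m and angle between the x axis of carrier and the x axis of pocket, either way round below 0.2 rad and angle between the z axis of carrier and the z axis of pocket, either way round below 0.08 rad and value of joint lid below 0.08 rad and value of joint holder below 0.2 rad), for 0.2 s.
At the end, for the whole second after the job is handed in: The holder is turned over to its stop (joint above 3.02 rad) with the lid shut (below 0.1 rad) and the carrier inside upside down, within 8 mm of the pocket's centre and squared up (0.2 rad about its normal, 0.08 rad out of flat), at rest (distance between carrier and pocket below 0.008 m and angle between the x axis of carrier and the x axis of pocket, either way round below 0.2 rad and angle between the z axis of carrier and the z axis of pocket, either way round below 0.08 rad and angle between carrier's own z axis and vertical above 2.9 rad and value of joint lid below 0.1 rad and value of joint holder above 3.02 rad and linear speed of carrier below 0.02 m/s); the robot touches nothing.
It fails at once if the carrier is dropped on the bench (height (world z) of carrier below 0.03 m).
It fails at once if the holder is flung round (faster than 8 rad/s) (velocity of joint holder above 8 rad/s).
It fails at once if the bottle, level or screwdriver is pushed more than 40 mm away, or the bottle is knocked over (distance of any of drop_bottle, level, driver from where it was at the start of the episode above 0.04 m or angle between drop_bottle's own z axis and vertical above 0.6 rad).
It also fails if it takes over 69 s, if anything falls off the work surface, if the arm or the gripper's body presses on something with over 40 N, if the wrist force passes 120 N, or if a joint passes its speed limit or range.

## Working session

There is one attempt and no reset: what is moved stays moved. The work goes in short steps, Python scripts to look and compute and a tool call to move; the robot and the scene stay as the last step left them, time stands still between calls to the robot, and variables do not carry over. Pictures are saved under pics/ and viewed, at most 10 in all, crops included, and the job is handed in when it is done.

Besides the shell and the picture viewer there is one more tool, called after ">>>" as name(argument=value, ...) on one line, values as JSON. apply_moves: Moves the arm, as the interface text tells. Its arguments: {"type":"object","properties":{"motion":{"type":"array"},"grip_force":{"type":"number"}},"required":["motion"]}

```bash
mkdir -p pics; ls; python3 - <<'E'
from rig import sensors, grab_frame, calibration, env
import cv2,numpy as np
print(sensors.get_state())
for n in ["scene","side","wrist"]:
    im=grab_frame(n); cv2.imwrite(f"pics/{n}0.png",im[:,:,::-1])
    print(n,calibration(n))
E
```

```text
pics
{'time_s': 0.0, 'q': array([-1.18978147e-01,  5.33623021e-02,  1.61432631e+00, -1.14121482e-05,
        1.47604088e+00, -1.19031925e-01]), 'joint_velocities': array([-3.42378401e-05,  9.77158103e-05,  7.45932758e-05, -6.93224694e-04,
       -1.49764169e-03, -2.63420497e-05]), 'effort': array([ 2.70554956e-04, -3.93670499e+01, -3.70175600e+01, -1.62778279e-04,
        6.93513779e-03, -6.06393527e-06]), 'tool_pos': array([6.24719410e-01, 4.64025229e-05, 4.03439980e-01]), 'orientation': array([-2.22019732e+00, -2.22031915e+00,  2.08776930e-03]), 'force': array([-0.34931277, -0.07935368, -0.22610861]), 'ft_torque': array([-0.02864363,  0.01493466, -0.01863844]), 'finger_force': 0.0, 'grip_width': 0.08543557386805296}
scene {'fx': 437.2574923959786, 'fy': 437.2574923959786, 'cx': 321.9552815132841, 'cy': 200.75440040107313, 'world_to_cam': array([[ 0.62489816,  0.78046472, -0.01941931, -0.34192202],
       [-0.45011266,  0.38049442,  0.8078506 ,  0.14907594],
       [ 0.63788783, -0.49608347,  0.58906731, -1.75353533],
       [ 0.        ,  0.        ,  0.        ,  1.        ]])}
side {'fx': 362.8688922704674, 'fy': 362.8688922704674, 'cx': 312.37472596160404, 'cy': 202.4249714178045, 'world_to_cam': array([[-0.99993031, -0.01029716, -0.00577438,  0.57483446],
       [ 0.0036957 , -0.73755675,  0.67527504, -0.08034735],
       [-0.01121235,  0.67520664,  0.73754341, -1.09887708],
       [ 0.        ,  0.        ,  0.        ,  1.        ]])}
wrist {'fx': 309.70691628693146, 'fy': 309.70691628693146, 'cx': 311.83331196516366, 'cy': 201.50617313007382, 'hand_eye': array([[ 3.31362456e-05,  9.48327443e-01,  3.17293334e-01,
         8.15778351e-02],
       [ 9.99999179e-01, -4.37914575e-04,  1.20440662e-03,
        -5.48731625e-04],
       [ 1.28111922e-03,  3.17293034e-01, -9.48326679e-01,
         3.14978591e-02],
       [ 0.00000000e+00,  0.00000000e+00,  0.00000000e+00,
         1.00000000e+00]])}
```

View pics/scene0.png

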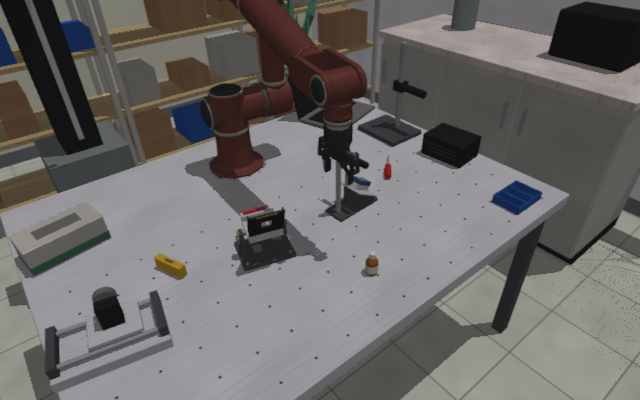

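View pics/side0.png

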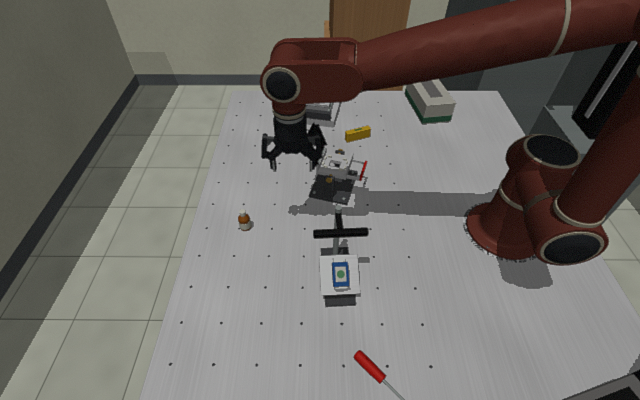

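View pics/wrist0.png

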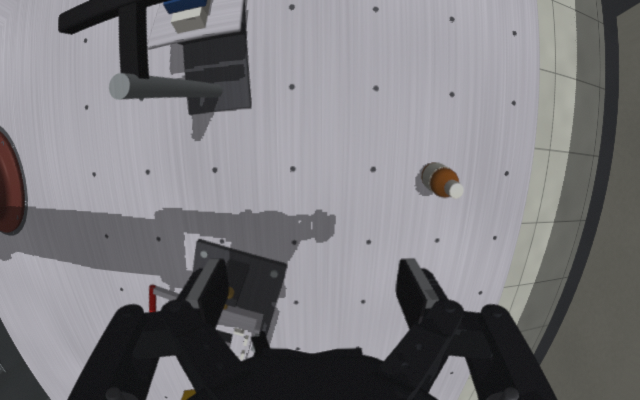

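The scene and side views show the rack at +y, with the carrier's white and green top at side px (341,275). The light bar is uphill at (341,233). The holder is at scene px (263,235), with its red bar on the robot side. The wrist view sees the rack at top left, the holder at bottom left and the bottle at right.

```bash
cat > h.py <<'E'
from rig import sensors, grab_frame, calibration, env
import cv2,numpy as np
from scipy.spatial.transform import Rotation as R
def pose():
    s=sensors.get_state(); return np.array(s['tool_pos']),R.from_rotvec(s['orientation']).as_matrix()
def ray(n,u,v,P=None):
    c=calibration(n); a=(u-c['cx'])/c['fx']; b=(v-c['cy'])/c['fy']
    if n=='wrist':
        r=np.hypot(a,b)+1e-12; d=np.array([a/r*np.sin(r),-b/r*np.sin(r),-np.cos(r)])
        p,M=P or pose(); H=c['hand_eye']
        return p+M@H[:3,3], M@H[:3,:3]@d
    d=np.array([a,-b,-1]); T=c['world_to_cam']
    d=T[:3,:3].T@d; return -T[:3,:3].T@T[:3,3], d/np.linalg.norm(d)
def onz(n,u,v,z,P=None):
    o,d=ray(n,u,v,P); return o+d*(z-o[2])/d[2]
def onplane(n,u,v,p0,nn,P=None):
    o,d=ray(n,u,v,P); return o+d*(((p0-o)@nn)/(d@nn))
def tri(*rs):
    A=np.zeros((3,3));b=np.zeros(3)
    for o,d in rs:
        Q=np.eye(3)-np.outer(d,d);A+=Q;b+=Q@o
    x=np.linalg.solve(A,b); return x,[np.linalg.norm(np.cross(x-o,d)) for o,d in rs]
def proj(n,X,P=None):
    c=calibration(n)
    if n=='wrist':
        p,M=P or pose();H=c['hand_eye'];x=H[:3,:3].T@(M.T@(np.array(X)-p)-H[:3,3])
        t=np.arctan2(np.hypot(x[0],x[1]),-x[2]);r=np.hypot(x[0],x[1])+1e-12
        return c['cx']+c['fx']*t*x[0]/r, c['cy']-c['fy']*t*x[1]/r
    x=c['world_to_cam']@np.append(X,1); return c['cx']-c['fx']*x[0]/x[2],c['cy']+c['fy']*x[1]/x[2]
def blobs(im,lo,hi,amin=8):
    m=cv2.inRange(cv2.cvtColor(im,cv2.COLOR_RGB2HSV),lo,hi)
    k,l,st,ce=cv2.connectedComponentsWithStats(m)
    return [(tuple(st[i]),np.round(ce[i],1),l==i) for i in range(1,k) if st[i][4]>=amin]
def move(p,M,):
    "tool-frame shift cm & rotvec from current pose to world pose"
    p0,M0=pose(); return np.round(M0.T@(p-p0)*100,1),np.round(R.from_matrix(M0.T@M).as_rotvec(),3)
E
python3 - <<'E'
from h import *
im={n:cv2.imread(f"pics/{n}0.png")[:,:,::-1].copy() for n in ["scene","side","wrist"]}
for n in im:
  for nm,lo,hi in [("red",(0,170,120),(6,255,255)),("blue",(100,120,60),(125,255,255)),("green",(50,60,50),(90,255,255)),("yellow",(20,150,100),(35,255,255))]:
    for st,ce,_ in blobs(im[n],lo,hi): print(n,nm,st,ce)
u,v=341,275
for b in blobs(im['side'],(50,60,50),(90,255,255)):
    if abs(b[1][0]-341)<10 and abs(b[1][1]-275)<10: print("carrier top", onz('side',*b[1],0.089))
E
python3 -c "
import cv2
a=cv2.imread('pics/scene0.png')[190:280,210:330];b=cv2.imread('pics/side0.png')[130:220,290:410]
c=cv2.imread('pics/side0.png')[220:310,280:400]
import numpy as np
d=cv2.resize(np.hstack([a,b]),None,fx=3.3,fy=3.3,interpolation=2);cv2.imwrite('pics/c0.png',d)"
```

```text
scene red (np.int32(386), np.int32(164), np.int32(5), np.int32(11), np.int32(41)) [388.  169.4]
scene red (np.int32(243), np.int32(208), np.int32(14), np.int32(5), np.int32(22)) [250.  210.4]
scene blue (np.int32(60), np.int32(20), np.int32(35), np.int32(32), np.int32(735)) [77.1 35.3]
scene blue (np.int32(0), np.int32(28), np.int32(16), np.int32(38), np.int32(342)) [ 5.1 51.1]
scene blue (np.int32(172), np.int32(102), np.int32(43), np.int32(41), np.int32(1034)) [191.3 122.8]
scene blue (np.int32(354), np.int32(177), np.int32(16), np.int32(9), np.int32(65)) [361.  181.5]
scene blue (np.int32(492), np.int32(181), np.int32(50), np.int32(34), np.int32(956)) [516.4 197.1]
scene green (np.int32(287), np.int32(0), np.int32(7), np.int32(18), np.int32(77)) [290.2   8.3]
scene green (np.int32(302), np.int32(0), np.int32(14), np.int32(34), np.int32(219)) [309.   14.9]
scene green (np.int32(282), np.int32(5), np.int32(3), np.int32(4), np.int32(8)) [283.1   6.1]
scene green (np.int32(295), np.int32(16), np.int32(3), np.int32(6), np.int32(9)) [296.1  18.8]
scene green (np.int32(29), np.int32(231)
[... 186 characters left out ...]
p.int32(162), np.int32(4), np.int32(9), np.int32(15)) [363.9 166.1]
side red (np.int32(355), np.int32(351), np.int32(29), np.int32(31), np.int32(298)) [368.9 366.2]
side blue (np.int32(332), np.int32(262), np.int32(17), np.int32(25), np.int32(174)) [340.3 274.4]
side green (np.int32(422), np.int32(116), np.int32(29), np.int32(7), np.int32(144)) [436.  118.9]
side green (np.int32(337), np.int32(271), np.int32(7), np.int32(7), np.int32(40)) [340.1 273.8]
side yellow (np.int32(346), np.int32(126), np.int32(24), np.int32(16), np.int32(202)) [357.6 133. ]
wrist blue (np.int32(164), np.int32(0), np.int32(41), np.int32(12), np.int32(280)) [182.4   3.6]
carrier top [0.50380127 0.21365565 0.089     ]
```

View pics/c0.png

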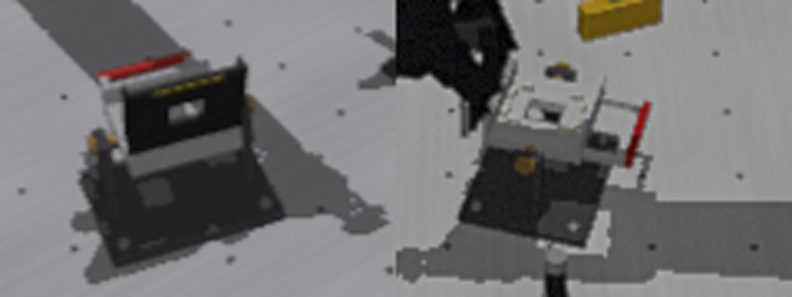

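The enlarged crops show the holder open at side, with the red bar towards the robot at side px about (364,164). The lid leans back, with its yellow edge visible from the scene camera near (267,216).

```bash
python3 - <<'E'
from h import *
im={n:cv2.imread(f"pics/{n}0.png")[:,:,::-1].copy() for n in ["scene","side","wrist"]}
# red bar: loose mask in roi, ends
for n,(x0,y0,x1,y1) in dict(scene=(236,198,276,226),side=(352,152,378,188),wrist=(140,270,175,330)).items():
    s=im[n][y0:y1,x0:x1]
    for st,ce,m in blobs(s,(0,110,50),(9,255,255),6): print(n,[int(a) for a in st],ce+[x0,y0],[float(round(x)) for x in cv2.minAreaRect(np.argwhere(m)[:,::-1].astype(np.float32))[0]+cv2.minAreaRect(np.argwhere(m)[:,::-1].astype(np.float32))[1]])
P=(np.array([.6247,0,.4034]),R.from_rotvec([-2.2202,-2.2203,.0021]).as_matrix())
print(tri(ray('scene',253.5,210.5),ray('side',364,163.5)))
# stand foot corners in crop c0 (scale 3.3) on z=.012
for n,pts in dict(scene=[(117,267),(283,214)],side=[(460-396,219),(583-396,245)]).items():
    for p in pts:
        o=(210,190) if n=='scene' else (290,130); print(n,onz(n,p[0]/3.3+o[0],p[1]/3.3+o[1],.012))
for u,v in [(198,240),(287,264)]: print('wrist',onz('wrist',u,v,.012,P))
E
```

```text
scene [4, 8, 26, 8, 68] [252.4 210. ] [17.0, 12.0, 3.0, 26.0]
side [8, 9, 7, 17, 40] [363.  168.9] [11.0, 17.0, 2.0, 17.0]
wrist [10, 15, 5, 27, 111] [151.8 299.7] [12.0, 28.0, 26.0, 4.0]
(array([ 0.41936203, -0.17295098,  0.10054483]), [np.float64(0.008816956766810742), np.float64(0.008816956766810715)])
scene [ 0.55578821 -0.28674677  0.012     ]
scene [ 0.59407715 -0.13702436  0.012     ]
side [ 0.58574233 -0.12171197  0.012     ]
side [ 0.46659646 -0.08777242  0.012     ]
wrist [ 0.46897603 -0.09379831  0.012     ]
wrist [ 0.58966347 -0.12688325  0.012     ]
```

>>> apply_moves(motion=[[[1,-4,-2.5,-1,0,0,0],[1,-8,-5,-2,0,0,0],[1,-12,-7.5,-3,0,0,0],[1,-16,-10.5,-3,0,0,0],[1,-19,-12.5,-3,0,0,0],[1,-19,-12.5,-3,0,0,0],[1,-19,-12.5,-3,0,0,0]]])

```text
time_s: 0.85
tool_pos: [0.4996, -0.1905, 0.4345]
orientation: [-2.223, -2.219, -0.001]
force: [-0.3, 0.4, -0.3]
grip_width: 0.0854
finger_force: 0.0
```

```bash
python3 - <<'E'
from h import *
P=pose(); im=grab_frame('wrist'); np.savez('w1.npz',p=P[0],M=P[1],im=im)
s=sensors.get_state();print(P[0],s['q'],s['time_s']);cv2.imwrite('pics/w1.png',im[:,:,::-1])
E
```

```text
[ 0.49955291 -0.19052914  0.43449224] [-5.02281215e-01 -1.80383159e-01  1.78608872e+00  4.36297198e-04
  1.53626023e+00 -5.01992044e-01] 0.9
```

View pics/w1.png

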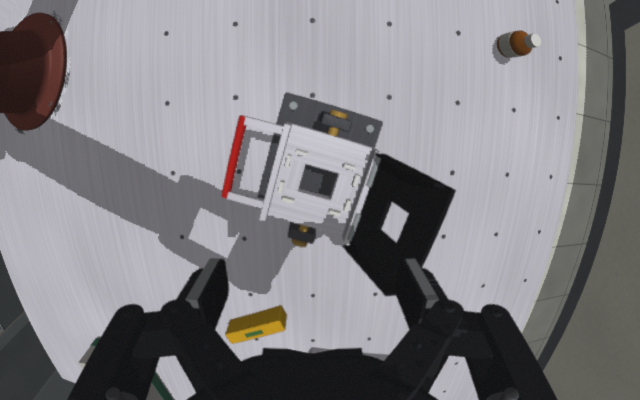

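The view shows the whole holder. The red bar runs from (241,118) to (226,195), the pocket floor window is at (318,181), and the foot corners are at (287,93) and (382,121). The lid's hinge line is (378,152)–(347,243) and its free edge is (455,190)–(388,295).

```bash
python3 - <<'E'
from h import *
d=np.load('w1.npz');P=(d['p'],d['M']);im=d['im']
b=max(blobs(im[80:230,200:280],(0,130,60),(9,255,255)),key=lambda b:b[0][4])
ys,xs=np.where(b[2]);xs=xs+200;ys=ys+80
pts=np.array([onz('wrist',x,y,.092,P)[:2] for x,y in zip(xs,ys)])
c=pts.mean(0);ev,V=np.linalg.eigh(np.cov(pts.T));y=V[:,1]*np.sign(V[1,1]);t=(pts-c)@y
print('bar',c,'len',np.ptp(t),'width',np.ptp((pts-c)@V[:,0]),'yaw',np.degrees(np.arctan2(-y[0],y[1])))
x=np.array([y[1],-y[0]]);mid=c+y*(t.max()+t.min())/2
print('bar mid',mid,'axle',mid+.092*x)
# floor: bright white region; window centre at z .094
hsv=cv2.cvtColor(im,cv2.COLOR_RGB2HSV)
s=im[155:205,290:345].max(2)<110
k,l,st,ce=cv2.connectedComponentsWithStats(s.astype(np.uint8))
for i in range(1,k):
  if st[i][4]>100: q=ce[i]+[290,155];print('window',st[i],q,onz('wrist',*q,.094,P))
for u,v in [(287,93),(382,121)]: print('foot',onz('wrist',u,v,.012,P))
A=np.append(mid+.092*x,.09);X=np.append(x,0);Y=np.append(y,0)
for nm,(u,v) in dict(h1=(378,152),h2=(347,243),e1=(455,190),e2=(388,295)).items():
    p=onplane('wrist',u,v,A+Y*(.05 if nm[1]=='1' else -.05),Y,P)-A; print(nm,p@X,p[2], np.degrees(np.arctan2(p[2]-.024,p@X-.048)))
E
```

```text
bar [ 0.41712067 -0.16397814] len 0.08963270463178742 width 0.008879919908033586 yaw -16.317922353223437
bar mid [ 0.4167973 -0.1650827] axle [ 0.50509131 -0.19093165]
window [  9  10  39  34 899] [317.93437152 181.30923248] [ 0.50491108 -0.19019542  0.094     ]
foot [ 0.46788314 -0.09762867  0.012     ]
foot [ 0.58781589 -0.13174977  0.012     ]
h1 0.04410162107754288 0.0261148149048481 151.52080090858027
h2 0.046180341804141954 0.022300322958029556 -136.9525711066567
e1 0.08781495628300309 0.11118844476892803 65.45599850821858
e2 0.0736403858838421 0.10659632799207203 72.75408448463659
```

Axle centre is (0.505, -0.1905), yaw about -16.3°, lid about 1.94 rad, and the given sizes check out. Next is the standoff over the carrier.

>>> apply_moves(motion=[[[1,4.7,0,0,0,0,0],[1,9.4,0,0,0,0,0],[1,14.1,0,0,0,0,0],[1,18.8,0,0,0,0,0],[1,23.5,0.2,0,0,0,0],[1,28.2,0.3,0,0,0,0],[1,33,0.4,0,0,-0.08,0],[1,37.6,0.5,0,0,-0.18,0],[1,42.3,0.5,1,0,-0.28,0],[1,47,0.5,3,0,-0.38,0],[1,51.5,0.5,6,0,-0.48,0],[1,55,0.5,8.5,0,-0.5236,0]]])

```text
time_s: 2.1
tool_pos: [0.5037, 0.3641, 0.3487]
orientation: [1.921, 1.929, -0.516]
force: [0.5, 0.0, 0.1]
grip_width: 0.0853
finger_force: 0.0
```

```bash
python3 - <<'E'
from h import *
P=pose(); im=grab_frame('wrist'); np.savez('w2.npz',p=P[0],M=P[1],im=im)
s=sensors.get_state();print(P,s['q'],s['time_s'],s['joint_velocities']);cv2.imwrite('pics/w2.png',im[:,:,::-1])
for st,ce,m in blobs(im,(100,120,50),(125,255,255),60): print('blue',st,ce)
for st,ce,m in blobs(im,(50,60,50),(90,255,255),30): print('green',st,ce,onz('wrist',*ce,.089,P))
E
```

```text
(array([0.50368049, 0.3641027 , 0.34867138]), array([[-3.07683499e-03,  9.99990996e-01,  2.92245865e-03],
       [ 8.64953094e-01,  4.12794930e-03, -5.01835735e-01],
       [-5.01843281e-01,  9.83723899e-04, -8.64958007e-01]])) [ 0.58368004  0.18009027  1.60832372 -0.43262009  1.65813601  0.60199809] 2.15 [-0.06371084 -0.06709843  0.11412292  0.01937184  0.02924874 -0.12388052]
blue (np.int32(288), np.int32(160), np.int32(45), np.int32(64), np.int32(1404)) [310.4 189.1]
green (np.int32(301), np.int32(185), np.int32(20), np.int32(19), np.int32(305)) [310.6 193.9] [0.50265924 0.21248004 0.089     ]
```

View pics/w2.png

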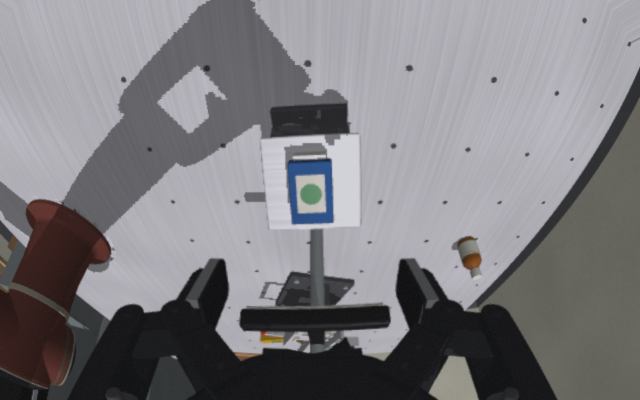

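The carrier is seen square-on at (310,194), with its long edges nearly vertical and a slight yaw. The light bar runs across row 317.

```bash
python3 - <<'E'
from h import *
d=np.load('w2.npz');P=(d['p'],d['M']);im=d['im']
hsv=cv2.cvtColor(im,cv2.COLOR_RGB2HSV)
b=max(blobs(im,(100,120,50),(125,255,255),60),key=lambda b:b[0][4])[2]
yaw=0.
for it in range(4):
    x=np.array([np.sin(yaw),-np.cos(yaw),0]); # rack x at yaw from -y
    cx=x*np.cos(np.pi/6)+np.array([0,0,.5]); n=-x*.5+np.array([0,0,np.cos(np.pi/6)]); cy=np.cross(n,cx)
    c=onz('wrist',310.6,193.9,.089,P)
    L=[];Rr=[]
    for r in range(172,220):
        q=np.where(b[r])[0]
        for S,u in((L,q.min()-.5),(Rr,q.max()+.5)):
            p=onplane('wrist',u,r,c,n,P)-c; S.append((p@cx,p@cy))
    f=[np.polyfit(*np.array(S).T,1) for S in(L,Rr)]
    a=(f[0][0]+f[1][0])/2
    yaw+= a  # cx rotated toward cy
    print(f,np.degrees(yaw))
# lower edge (uphill end) row
for r in (b.any(1).nonzero()[0].min(),b.any(1).nonzero()[0].max()):
    print(r,(onplane('wrist',310,r+.5,c,n,P)-c)@cx)
w=(f[1][1]+f[0][1])/2
print(c,'mid offset',w, tri(ray('wrist',310.6,193.9,P),ray('side',340.1,273.8)))
# light bar check
print('bar z.19',onz('wrist',315,312,.199,P), c)
E
```

```text
[array([ 0.06753454, -0.01910046]), array([0.04950139, 0.01904525])] 3.3528324128353186
[array([ 0.01690949, -0.01911987]), array([-0.00122795,  0.01899992])] 3.802075363079251
[array([ 0.0101279 , -0.01912745]), array([-0.00801523,  0.0189988 ])] 3.862598750826961
[array([ 0.00921411, -0.01912857]), array([-0.00892964,  0.01899874])] 3.870748131270021
160 -0.030871334139010886
223 0.02907580902351144
[0.50265924 0.21248004 0.089     ] mid offset -6.491452188251041e-05 (array([0.50329158, 0.21452062, 0.09068906]), [np.float64(0.0006461936717814572), np.float64(0.0006461936717816301)])
bar z.19 [0.50611538 0.20665387 0.199     ] [0.50265924 0.21248004 0.089     ]
```

```bash
python3 - <<'E'
from h import *
a=np.radians(3.9);x=np.array([np.sin(a),-np.cos(a),0]);z=np.array([0,0,1.])
cx=x*np.cos(np.pi/6)+z*.5;n=-x*.5+z*np.cos(np.pi/6);cy=np.cross(n,cx)
M=np.column_stack([-cx,cy,-n]);top=np.array([.503,.2135,.0895])
print(np.linalg.det(M))
for dd in (.215,.155): print(move(top+dd*n,M), move(top+dd*n,M)[1])
E
```

```text
1.0000000000000002
(array([-0.8, -0.6,  8. ]), array([-0.038,  0.003, -0.047])) [-0.038  0.003 -0.047]
(array([-0.7, -0.4, 14. ]), array([-0.038,  0.003, -0.047])) [-0.038  0.003 -0.047]
```

>>> apply_moves(motion=[[[1,-0.4,-0.3,3,-0.02,0.002,-0.02],[1,-0.8,-0.6,7,-0.038,0.003,-0.047],[1,-0.7,-0.5,10,-0.038,0.003,-0.047],[1,-0.7,-0.4,12,-0.038,0.003,-0.047],[1,-0.7,-0.4,13.2,-0.038,0.003,-0.047],[1,-0.7,-0.4,14,-0.038,0.003,-0.047],[1,-0.7,-0.4,14,-0.038,0.003,-0.047],[1,-0.7,-0.4,14,-0.038,0.003,-0.047]]])

```text
time_s: 2.95
tool_pos: [0.5013, 0.2846, 0.233]
orientation: [1.864, 1.974, -0.484]
force: [0.1, -0.5, 0.5]
grip_width: 0.0853
finger_force: 0.0
```

```bash
python3 - <<'E'
from h import *
P=pose(); im=grab_frame('wrist');im2=grab_frame('side')
s=sensors.get_state();print(P[0],s['force'],s['time_s'])
cv2.imwrite('pics/w3.png',np.hstack([im[100:400,150:490],cv2.resize(im2[210:310,280:400],None,fx=3,fy=3)])[:,:,::-1])
E
```

```text
[0.50132614 0.28458699 0.23295047] [-1.17044839 -0.03970568 -0.76710369] 3.05
```

View pics/w3.png

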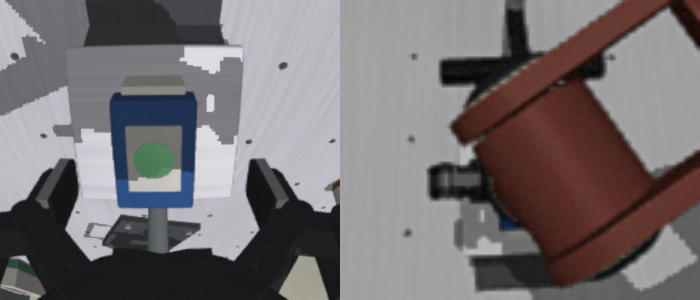

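The carrier lies centred between the open fingers, aligned and not yet reached.

```bash
python3 - <<'E'
from h import *
a=np.radians(3.9);x=np.array([np.sin(a),-np.cos(a),0]);z=np.array([0,0,1.])
cx=x*np.cos(np.pi/6)+z*.5;n=-x*.5+z*np.cos(np.pi/6);cy=np.cross(n,cx)
M=np.column_stack([-cx,cy,-n]);top=np.array([.503,.2135,.0895])
s=sensors.get_state();print(s['tool_pos'],s['joint_velocities'])
P=pose();im=grab_frame('wrist')
print(move(top+.155*n,M))
g=max(blobs(im,(50,60,50),(90,255,255),60),key=lambda b:b[0][4]);print(g[:2],onz('wrist',*g[1],.0895,P))
E
```

```text
[0.50143945 0.28459826 0.23327574] [-5.70797099e-04 -1.48759502e-03  2.40158470e-03 -2.09547938e-04
 -2.97362738e-03  2.60889373e-07]
(array([ 1. , -0.3,  0.5]), array([ 0.006, -0.004, -0.013]))
((np.int32(283), np.int32(242), np.int32(41), np.int32(35), np.int32(1147)), array([303.1, 259.2])) [0.50257452 0.21421597 0.0895    ]
```

>>> apply_moves(motion=[[[1,0.5,-0.15,0.2,0,0,-0.007],[1,1,-0.3,0.5,0.005,0,-0.013],[1,1,-0.3,0.5,0.005,0,-0.013],[-0.2,1,-0.3,0.5,0.005,0,-0.013],[-0.4,1,-0.3,0.5,0.005,0,-0.013],[-0.4,1,-0.3,0.5,0.005,0,-0.013],[-0.4,1,-0.3,0.5,0.005,0,-0.013],[-0.4,1,-0.3,0.5,0.005,0,-0.013]]], grip_force=40)

```text
time_s: 3.9
tool_pos: [0.4979, 0.29, 0.223]
orientation: [1.855, 1.987, -0.495]
force: [-1.0, -0.5, 0.6]
grip_width: 0.0391
finger_force: 42.0
```

```bash
python3 - <<'E'
from h import *
s=sensors.get_state();print(s)
E
```

```text
{'time_s': 3.9, 'q': array([ 0.48249792,  0.19465002,  1.80633047, -0.48106428,  1.39031913,
        0.56213037]), 'joint_velocities': array([ 1.38055563e-03,  9.79325572e-07, -1.76535887e-03, -9.35809208e-04,
       -1.69357796e-03, -2.36624283e-04]), 'effort': array([-3.32031017e-01, -3.89956534e+01, -3.03980970e+01, -1.32122029e+00,
        9.06967409e-01, -2.45316238e-03]), 'tool_pos': array([0.49788561, 0.29002811, 0.22297316]), 'orientation': array([ 1.8553182 ,  1.98740378, -0.49482708]), 'force': array([-0.99616446, -0.47438461,  0.64020337]), 'ft_torque': array([ 0.26637678, -0.049155  ,  0.05378604]), 'finger_force': 42.01257884502411, 'grip_width': 0.03912808528821985}
```

>>> apply_moves(motion=[[[-0.4,0,0,-1,0,0,0],[-0.4,0,0,-3,0,0,0],[-0.4,0,0,-6,0,0,0],[-0.4,0,0,-10,0,0,0],[-0.4,0,0,-14,0,0,0],[-0.4,-1.5,0,-17,0,0.13,0],[-0.4,-3,0,-20,0,0.26,0],[-0.4,-4.5,0,-22.5,0,0.39,0],[-0.4,-5.5,0,-24,0,0.52,0],[-0.4,-5.5,0,-24,0,0.52,0],[-0.4,-5.5,0,-24,0,0.52,0]]])

```text
time_s: 5.0
tool_pos: [0.493, 0.3613, 0.458]
orientation: [2.143, 2.295, -0.006]
force: [0.4, -0.2, -1.2]
grip_width: 0.0391
finger_force: 41.8
```

```bash
python3 - <<'E'
from h import *
s=sensors.get_state();print(s['tool_pos'],s['joint_velocities'],s['grip_width'],s['finger_force'])
a=np.radians(-16.3);X=np.array([np.cos(a),np.sin(a),0]);Y=np.array([-np.sin(a),np.cos(a),0]);Z=np.array([0,0,1.])
M=np.column_stack([-X,Y,-Z])
print(pose()[1]);print(move(np.array([.505,-.1905,.45]),M))
E
```

```text
[0.49295345 0.36125757 0.45799343] [ 0.00648524  0.02785257  0.03269903  0.0013619  -0.00336202 -0.00145337] 0.03913870607502403 41.83792591094971
[[-0.06818879  0.99767175 -0.00117296]
 [ 0.99766512  0.06818374 -0.00390945]
 [-0.00382037 -0.0014368  -0.99999167]]
(array([-55.1,  -2.6,   1. ]), array([-0.004,  0.002, -1.218]))
```

>>> apply_moves(motion=[[[-0.4,-4.6,-0.2,0,0,0,0],[-0.4,-9.2,-0.4,0,0,0,0],[-0.4,-13.8,-0.6,0,0,0,-0.1],[-0.4,-18.4,-0.9,0,0,0,-0.23],[-0.4,-23,-1.1,0,0,0,-0.36],[-0.4,-27.6,-1.3,0,0,0,-0.49],[-0.4,-32.2,-1.5,0,0,0,-0.62],[-0.4,-36.8,-1.7,0,0,0,-0.75],[-0.4,-41.4,-2,0,0,0,-0.88],[-0.4,-46,-2.2,0,0,0,-1.01],[-0.4,-50.6,-2.4,0.5,0,0,-1.13],[-0.4,-55.1,-2.6,1,-0.004,0.002,-1.218]]])

```text
time_s: 6.2
tool_pos: [0.5045, -0.1916, 0.4461]
orientation: [-0.437, -3.106, -0.004]
force: [0.9, -0.0, -1.5]
grip_width: 0.0392
finger_force: 41.8
```

>>> apply_moves(motion=[[[-0.4,0,0,1,0,0,0],[-0.4,0,0,3,0,0,0],[-0.4,0,0,5,0,0,0],[-0.4,0,0,6,0,0,0],[-0.4,0,0,6,0,0,0],[-0.4,0,0,6,0,0,0]]])

```text
time_s: 6.8
tool_pos: [0.505, -0.1893, 0.3884]
orientation: [-0.444, -3.109, -0.004]
force: [-0.5, -0.4, -0.8]
grip_width: 0.0391
finger_force: 41.8
```

```bash
python3 - <<'E'
from h import *
P=pose(); im=grab_frame('wrist'); np.savez('w4.npz',p=P[0],M=P[1],im=im)
s=sensors.get_state();print(P[0],s['q'],s['time_s'],np.abs(s['joint_velocities']).max());cv2.imwrite('pics/w4.png',im[:,:,::-1])
a=np.radians(-16.3);X=np.array([np.cos(a),np.sin(a),0]);Y=np.array([-np.sin(a),np.cos(a),0]);Z=np.array([0,0,1.])
M=np.column_stack([-X,Y,-Z])
print(move(np.array([.505,-.1905,.274]),M))
for st,ce,m in blobs(im,(100,120,50),(125,255,255),60): print('blue',st,ce)
E
```

```text
[ 0.50501747 -0.18928589  0.38844006] [-0.49722005 -0.14265425  1.82766928  0.00234968  1.45680515 -1.78455989] 6.85 0.013872507734876506
(array([-0. , -0.1, 11.5]), array([0.002, 0.   , 0.001]))
blue (np.int32(269), np.int32(216), np.int32(87), np.int32(114), np.int32(5726)) [311.9 265.2]
blue (np.int32(8), np.int32(292), np.int32(19), np.int32(13), np.int32(137)) [ 17.  297.8]
```

View pics/w4.png

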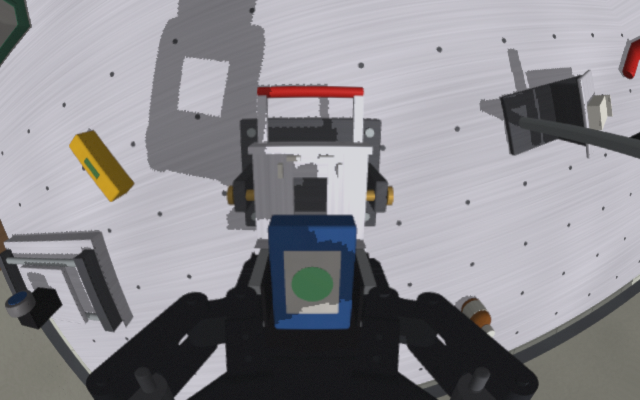

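Carrier held squarely (disc at (312,283)), with the holder aligned behind it. The red bar is at row 91, cols 258–363, and the lid is hidden behind the carrier.

```bash
python3 - <<'E'
from h import *
d=np.load('w4.npz');P=(d['p'],d['M']);im=d['im']
I=(np.zeros(3),np.eye(3))
g=max(blobs(im,(50,60,50),(90,255,255),60),key=lambda b:b[0][4])
print('disc tool',onz('wrist',*g[1],.1555,I))
m=max(blobs(im,(100,120,50),(125,255,255),60),key=lambda b:b[0][4])[2]
r=[(v,np.where(m[v])[0].min(),np.where(m[v])[0].max()) for v in (240,260,280,300,320)]
for v,a,b in r: print(onz('wrist',a,v,.1555,I)[:2],onz('wrist',b,v,.1555,I)[:2])
b=max(blobs(im[70:110,230:390],(0,130,60),(9,255,255)),key=lambda b:b[0][4])
ys,xs=np.where(b[2]);pts=np.array([onz('wrist',x+230,y+70,.092,P)[:2] for x,y in zip(xs,ys)])
c=pts.mean(0);ev,V=np.linalg.eigh(np.cov(pts.T));y=V[:,1]*np.sign(V[1,1]);t=(pts-c)@y;x=np.array([y[1],-y[0]])
mid=c+y*(t.max()+t.min())/2
print('len',np.ptp(t),'bar',mid,'axle',mid+.092*x,np.degrees(np.arctan2(-y[0],y[1])))
E
```

```text
disc tool [-0.00028818 -0.00029231  0.1555    ]
[ 0.02275541 -0.01936779] [0.02275456 0.01896413]
[ 0.01252077 -0.01949034] [0.0125188  0.01909184]
[ 0.00151727 -0.01968231] [0.0015267  0.01880839]
[-0.01043307 -0.01945361] [-0.01043756  0.01906799]
[-0.02360707 -0.01979606] [-0.02361314  0.01941868]
len 0.08889399972877526 bar [ 0.41631517 -0.16497621] axle [ 0.50451998 -0.19112794] -16.514494594444784
```

>>> apply_moves(motion=[[[-0.4,0,-0.1,3,0.002,0,0.002],[-0.4,0,-0.2,6,0.002,0,0.002],[-0.4,0,-0.2,9,0.002,0,0.002],[-0.4,0,-0.2,10.8,0.002,0,0.002],[-0.4,0,-0.2,11.6,0.002,0,0.002],[-0.4,0,-0.2,11.6,0.002,0,0.002],[-0.4,0,-0.2,11.6,0.002,0,0.002]]])

```text
time_s: 7.55
tool_pos: [0.5051, -0.1917, 0.2745]
orientation: [0.448, 3.107, -0.0]
force: [-0.3, -0.4, 0.2]
grip_width: 0.0388
finger_force: 41.8
```

>>> apply_moves(motion=[[[-0.4,0,0,0.2,0,0,0],[-0.4,0,0,0.3,0,0,0],[-0.4,0,0,0.3,0,0,0]]])

```text
time_s: 7.85
tool_pos: [0.5045, -0.1915, 0.2702]
orientation: [0.448, 3.109, 0.001]
force: [-0.2, 0.4, -0.1]
grip_width: 0.0391
finger_force: 41.8
```

>>> apply_moves(motion=[[[-0.4,0,0,0.1,0,0,0],[-0.4,0,0,0.2,0,0,0],[-0.4,0,0,0.2,0,0,0],[-0.4,0,0,0.2,0,0,0]]])

```text
time_s: 8.25
tool_pos: [0.5045, -0.1914, 0.2681]
orientation: [0.448, 3.109, 0.001]
force: [-1.5, 1.3, 3.3]
grip_width: 0.0392
finger_force: 44.0
```

>>> apply_moves(motion=[[[0,0,0,0,0,0,0],[0.2,0,0,0,0,0,0],[0.2,0,0,0,0,0,0],[0.2,0,0,0,0,0,0],[0.2,0,0,-2,0,0,0],[0.2,0,0,-6,0,0,0],[0.2,0,0,-10,0,0,0],[0.2,0,0,-14,0,0,0],[0.2,0,0,-16,0,0,0],[0.2,0,0,-16,0,0,0]]])

```text
time_s: 9.25
tool_pos: [0.505, -0.1918, 0.4325]
orientation: [0.447, 3.102, -0.003]
force: [-0.1, -0.0, 0.5]
grip_width: 0.0513
finger_force: 0.0
```

```bash
python3 - <<'E'
from h import *
P=pose(); im=grab_frame('wrist'); np.savez('w5.npz',p=P[0],M=P[1],im=im)
s=sensors.get_state();print(P[0],s['q'],s['time_s'],s['grip_width'],s['finger_force'],s['force']);cv2.imwrite('pics/w5.png',im[:,:,::-1])
g=max(blobs(im,(50,60,50),(90,255,255),60),key=lambda b:b[0][4])
print('disc',g[1],onz('wrist',*g[1],.112,P))
E
```

```text
[ 0.50497737 -0.19182322  0.4324729 ] [-5.01003887e-01 -1.66645100e-01  1.78214793e+00  7.51257002e-04
  1.52282613e+00 -1.78554714e+00] 9.3 0.0513541998242869 0.0 [-0.27893469  0.84921923 -0.91406736]
disc [26.7 39.7] [ 0.20965933 -0.48383601  0.112     ]
```

View pics/w5.png

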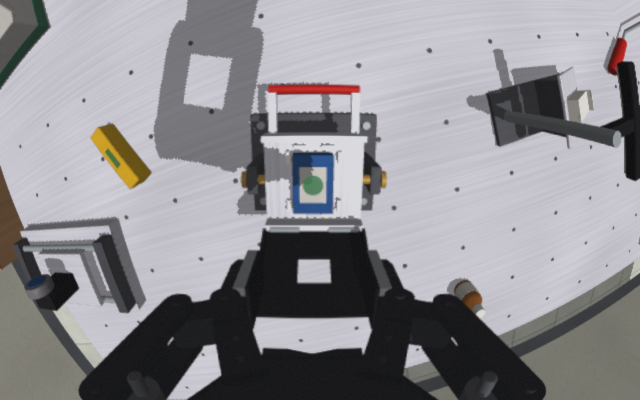

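The carrier lies between the stops at (313,185), flat and square. The lid is open behind it and the gripper is free.

>>> apply_moves(motion=[[[-1,-3,0,0,0,0,0],[-1,-7,0,0,0,0,0],[-1,-11,0,0,0,0,0],[-1,-13,0,0,0,0,0],[-1,-13,0,2,0,0,0],[-1,-13,0,5,0,0,0],[-1,-13,0,7.2,0,0,0],[-1,-13,0,7.2,0,0,0],[-1,-13,0,7.2,0,0,0]]])

```text
time_s: 10.2
tool_pos: [0.6287, -0.228, 0.3536]
orientation: [-0.448, -3.106, -0.003]
force: [0.1, 0.3, -0.5]
grip_width: 0.0
finger_force: 0.0
```

```bash
python3 - <<'E'
from h import *
d=np.load('w5.npz');print('disc',onz('wrist',313,185,.112,(d['p'],d['M'])))
s=sensors.get_state();print(s['tool_pos'],s['grip_width'],s['force'],np.abs(s['joint_velocities']).max(),s['time_s'])
a=np.radians(-16.4);X=np.array([np.cos(a),np.sin(a),0]);Z=np.array([0,0,1.]);A=np.array([.505,-.191,.09])
p0,M0=pose();S=A+X*0;
out=[]
for X_,h in [(90,97),(78,100),(68,104)]+[(48-84*np.cos(t)+5*np.sin(t)+11,24+84*np.sin(t)+5*np.cos(t)) for t in np.radians([75,65,55,45,35,25,15,8,3,0])]:
    p=A+X*X_/1e3+Z*(h/1e3+.173); print(int(X_),int(h),np.round(M0.T@(p-p0)*100,1))
E
```

```text
disc [ 0.50497002 -0.19124635  0.112     ]
[ 0.62871936 -0.22798109  0.3536078 ] 3.1514686996125e-05 [ 0.12468294  0.25781852 -0.47591811] 0.04900003564547574 10.2
90 97 [ 3.9  0.1 -0.6]
78 100 [ 5.1  0.1 -0.9]
68 104 [ 6.1  0.1 -1.3]
42 106 [ 8.7  0.1 -1.5]
28 102 [10.1  0.1 -1.1]
14 95 [11.4  0.1 -0.5]
3 86 [12.6  0.1  0.4]
-6 76 [13.6  0.1  1.5]
-15 64 [14.4  0.   2.7]
-20 50 [15.   0.   4.1]
-23 40 [15.2  0.   5.1]
-24 33 [15.4  0.   5.8]
-25 29 [15.4  0.   6.2]
```

>>> apply_moves(motion=[[[-1,2,0.1,-0.3,0,0,0],[-1,3.9,0.1,-0.6,0,0,0],[-1,5.1,0.1,-0.9,0,0,0],[-1,6.1,0.1,-1.3,0,0,0],[-1,7.4,0.1,-1.4,0,0,0],[-1,8.7,0.1,-1.5,0,0,0],[-1,10.1,0.1,-1.1,0,0,0],[-1,11.4,0.1,-0.5,0,0,0],[-1,12.6,0.1,0.4,0,0,0],[-1,13.6,0.1,1.5,0,0,0],[-1,14.4,0.1,2.7,0,0,0],[-1,14.4,0.1,2.7,0,0,0]]])

```text
time_s: 11.4
tool_pos: [0.4902, -0.1861, 0.3271]
orientation: [-0.448, -3.107, -0.002]
force: [-0.0, 0.5, -0.2]
grip_width: -0.0001
finger_force: 0.0
```

```bash
python3 - <<'E'
from h import *
s=sensors.get_state();P=pose()
a=np.radians(-16.4);X=np.array([np.cos(a),np.sin(a),0]);A=np.array([.505,-.191,.09])
p=P[0]-A;print(p@X,p[2]-.173,s['force'],np.abs(s['joint_velocities']).max(),s['time_s'])
im=np.hstack([grab_frame('wrist')[60:360,180:480],cv2.resize(grab_frame('scene')[180:280,200:330],(390,300),interpolation=2)])
cv2.imwrite('pics/w6.png',im[:,:,::-1])
E
```

```text
-0.015615844563538046 0.06411349975151068 [-0.01689832  0.49240402 -0.15498184] 0.03593474800754813 11.4
```

View pics/w6.png

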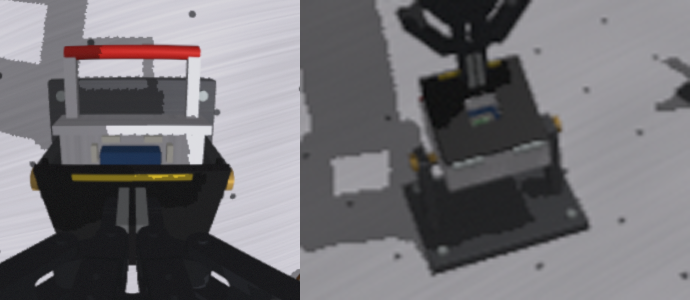

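The lid is following the fingers and is nearly shut, with its yellow edge in front of the pocket. I'll push it down to its stop.

>>> apply_moves(motion=[[[-1,0.5,0,1.2,0,0,0],[-1,0.8,0,2.3,0,0,0],[-1,0.9,0,2.9,0,0,0],[-1,1,0,3.3,0,0,0],[-1,1,0,3.5,0,0,0],[-1,1,0,3.6,0,0,0],[-1,1,0,3.6,0,0,0]]])

```text
time_s: 12.2
tool_pos: [0.4816, -0.1836, 0.2925]
orientation: [-0.448, -3.109, -0.002]
force: [0.3, -0.5, -0.3]
grip_width: -0.0003
finger_force: 0.0
```

>>> apply_moves(motion=[[[-1,0,0,0.1,0,0,0],[-1,0,0,0.2,0,0,0],[-1,0,0,0.2,0,0,0]]])

```text
time_s: 12.5
tool_pos: [0.4818, -0.1837, 0.2922]
orientation: [-0.448, -3.109, -0.002]
force: [-4.8, 2.9, 8.5]
grip_width: 0.0001
finger_force: 4.1
```

Contact at 8.5 N with the fingertips at the shut-lid height. Now I'll lift, turn the tool by 90° and go above the red bar.

>>> apply_moves(motion=[[[-1,0,0,0.2,0,0,0],[-1,0,0,-2,0,0,0],[-0.2,0.5,0,-6,0,0,0.14],[-0.2,1.5,0,-9,0,0,0.28],[-0.2,3,0,-10,0,0,0.42],[-0.2,4,0,-10,0,0,0.56],[-0.2,5,0,-10,0,0,0.7],[-0.2,6,0,-10,0,0,0.84],[-0.2,6.7,0,-10,0,0,0.98],[-0.2,6.7,0,-10,0,0,1.12],[-0.2,6.7,0,-10,0,0,1.26],[-0.2,6.7,0,-10,0,0,1.4]]])

```text
time_s: 13.7
tool_pos: [0.4173, -0.1648, 0.3906]
orientation: [-2.352, -2.082, -0.001]
force: [0.2, 0.5, 0.2]
grip_width: 0.0343
finger_force: 0.0
```

>>> apply_moves(motion=[[[-0.2,0,0,0,0,0,0.14],[-0.2,0,0,0,0,0,0.17],[-0.2,0,0,0,0,0,0.17],[-0.2,0,0,0,0,0,0.17]]])

```text
time_s: 14.1
tool_pos: [0.4174, -0.1648, 0.3907]
orientation: [-2.512, -1.885, -0.001]
force: [0.1, -0.0, 0.2]
grip_width: 0.0341
finger_force: 0.0
```

```bash
python3 - <<'E'
from h import *
P=pose(); im=grab_frame('wrist')
s=sensors.get_state();print(P[0],s['q'],s['grip_width'],s['time_s'],np.abs(s['joint_velocities']).max())
cv2.imwrite('pics/w7.png',im[:,:,::-1])
m=max(blobs(im[:, :450],(0,130,60),(9,255,255),100),key=lambda b:b[0][4])
bl=[(b[0],b[1]) for b in blobs(im,(0,130,60),(9,255,255),80)];print(bl)
a=np.radians(-16.4);X=np.array([np.cos(a),np.sin(a),0]);Y=np.array([-np.sin(a),np.cos(a),0]);Z=np.array([0,0,1.])
M=np.column_stack([Y,X,-Z]);A=np.array([.505,-.191,.09])
print(move(A-.092*X+.155*Z,M))
E
```

```text
[ 0.41737952 -0.16482052  0.39065183] [-5.42419977e-01 -3.83178353e-01  2.02164612e+00  7.63425973e-04
  1.50370795e+00 -2.58445024e-01] 0.03438539424164216 14.15 0.006356562575465496
[((np.int32(307), np.int32(144), np.int32(11), np.int32(95), np.int32(833)), array([311.9, 190.8])), ((np.int32(56), np.int32(149), np.int32(18), np.int32(28), np.int32(128)), array([ 65.5, 163.4])), ((np.int32(56), np.int32(181), np.int32(16), np.int32(12), np.int32(81)), array([ 62.5, 186.3]))]
(array([-0. , -0. , 14.6]), array([-0.   , -0.001,  0.002]))
```

View pics/w7.png

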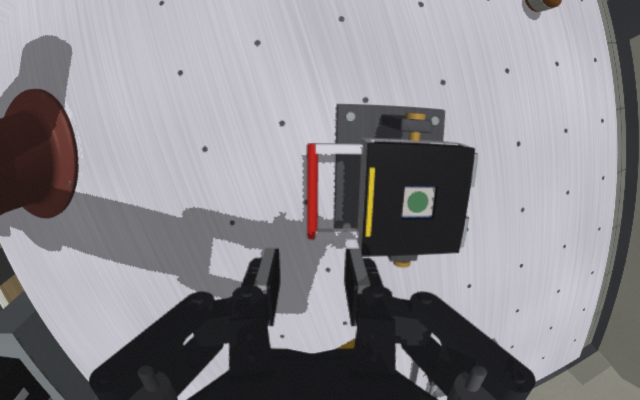

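The lid is shut with the disc showing through its window at (418,202). The bar is at column 312, midway between the fingers. Descend and grip it lightly.

>>> apply_moves(motion=[[[-0.2,0,0,4,0,0,0],[-0.2,0,0,8,0,0,0],[-0.2,0,0,11,0,0,0],[-0.2,0,0,13.5,0,0,0],[-0.2,0,0,14.6,0,0,0],[-0.2,0,0,14.6,0,0,0],[-1,0,0,14.6,0,0,0],[-1,0,0,14.6,0,0,0],[-1,0,0,14.6,0,0,0],[-1,0,0,14.6,0,0,0]]], grip_force=25)

```text
time_s: 15.15
tool_pos: [0.4175, -0.1649, 0.2456]
orientation: [-2.514, -1.883, -0.0]
force: [-2.8, 1.2, 6.6]
grip_width: 0.0088
finger_force: 24.5
```

```bash
python3 - <<'E'
from h import *
s=sensors.get_state();print(s['tool_pos'],s['grip_width'],s['finger_force'],s['force'])
for t in np.radians(np.arange(0,181,7.5)): print(round(np.degrees(t),1),np.round([9.2*(1-np.cos(t)),-9.2*np.sin(t)],1))
E
```

```text
[ 0.41753496 -0.16487254  0.24562379] 0.00880365685310077 24.516510665416718 [-2.76728513  1.22114222  6.62132722]
0.0 [ 0. -0.]
7.5 [ 0.1 -1.2]
15.0 [ 0.3 -2.4]
22.5 [ 0.7 -3.5]
30.0 [ 1.2 -4.6]
37.5 [ 1.9 -5.6]
45.0 [ 2.7 -6.5]
52.5 [ 3.6 -7.3]
60.0 [ 4.6 -8. ]
67.5 [ 5.7 -8.5]
75.0 [ 6.8 -8.9]
82.5 [ 8.  -9.1]
90.0 [ 9.2 -9.2]
97.5 [10.4 -9.1]
105.0 [11.6 -8.9]
112.5 [12.7 -8.5]
120.0 [13.8 -8. ]
127.5 [14.8 -7.3]
135.0 [15.7 -6.5]
142.5 [16.5 -5.6]
150.0 [17.2 -4.6]
157.5 [17.7 -3.5]
165.0 [18.1 -2.4]
172.5 [18.3 -1.2]
180.0 [18.4 -0. ]
```

>>> apply_moves(motion=[[[-1,0,0.1,-1.2,0,0,0],[-1,0,0.3,-2.4,0,0,0],[-1,0,0.7,-3.5,0,0,0],[-1,0,1.2,-4.6,0,0,0],[-1,0,1.9,-5.6,0,0,0],[-1,0,2.7,-6.5,0,0,0],[-1,0,3.6,-7.3,0,0,0],[-1,0,4.6,-8,0,0,0],[-1,0,5.7,-8.5,0,0,0],[-1,0,6.8,-8.9,0,0,0],[-1,0,8,-9.1,0,0,0],[-1,0,9.2,-9.2,0,0,0]]])

```text
time_s: 16.35
tool_pos: [0.5067, -0.191, 0.3399]
orientation: [2.514, 1.883, 0.001]
force: [-4.6, 0.2, 5.3]
grip_width: 0.0091
finger_force: 25.8
```

>>> apply_moves(motion=[[[-1,0,1.2,0.1,0,0,0],[-1,0,2.4,0.3,0,0,0],[-1,0,3.5,0.7,0,0,0],[-1,0,4.6,1.2,0,0,0],[-1,0,5.6,1.9,0,0,0],[-1,0,6.5,2.7,0,0,0],[-1,0,7.3,3.6,0,0,0],[-1,0,8,4.6,0,0,0],[-1,0,8.5,5.7,0,0,0],[-1,0,8.9,6.8,0,0,0],[-1,0,9.1,8,0,0,0],[-1,0,9.2,9,0,0,0]]])

```text
time_s: 17.55
tool_pos: [0.594, -0.2166, 0.2455]
orientation: [-2.514, -1.882, -0.001]
force: [-4.5, -0.3, 5.5]
grip_width: 0.009
finger_force: 28.7
```

>>> apply_moves(motion=[[[-1,0,0,0.2,0,0,0],[-1,0,0,0.4,0,0,0],[-1,0,0,0.4,0,0,0]]])

```text
time_s: 17.85
tool_pos: [0.5939, -0.2166, 0.2428]
orientation: [-2.515, -1.883, -0.001]
force: [-1.0, -2.2, 2.1]
grip_width: 0.0089
finger_force: 28.5
```

```bash
python3 - <<'E'
from h import *
s=sensors.get_state();print(s['tool_pos'],s['grip_width'],s['finger_force'],s['force'],s['time_s'])
im=np.hstack([grab_frame('wrist')[80:380,130:480],cv2.resize(grab_frame('scene')[170:270,210:330],(360,300),interpolation=2)])
cv2.imwrite('pics/w8.png',im[:,:,::-1])
E
```

```text
[ 0.59394116 -0.21659583  0.24284854] 0.008864120031879707 28.47421020269394 [-1.00738288 -2.17841474  2.12506661] 17.85
```

>>> apply_moves(motion=[[[-1,0,0,0.2,0,0,0],[-1,0,0,0.4,0,0,0],[-1,0,0,0.4,0,0,0]]])

```text
time_s: 18.25
tool_pos: [0.5942, -0.2167, 0.2426]
orientation: [-2.514, -1.882, 0.0]
force: [-10.5, 2.4, 20.7]
grip_width: 0.009
finger_force: 30.0
```

At the stop: 21 N with no further motion. Release, lift and check by measurement.

>>> apply_moves(motion=[[[-1,0,0,-0.3,0,0,0],[-0.25,0,0,-0.3,0,0,0],[-0.25,0,0,-0.3,0,0,0],[-0.25,0,0,-0.3,0,0,0],[-0.25,0,0,-2,0,0,0],[-0.25,0,0,-6,0,0,0],[-0.25,0,0,-10,0,0,0],[-0.25,-3,-2,-14,0,0,0],[-0.25,-3,-4,-18,0,0,0],[-0.25,-3,-6,-20,0,0,0],[-0.25,-3,-6,-20,0,0,0],[-0.25,-3,-6,-20,0,0,0]]])

```text
time_s: 19.45
tool_pos: [0.5278, -0.2285, 0.4397]
orientation: [2.514, 1.882, 0.002]
force: [0.7, -0.2, -0.4]
grip_width: 0.0323
finger_force: 0.0
```

```bash
python3 - <<'E'
from h import *
P=pose();im=grab_frame('wrist');s=sensors.get_state();print(P[0],s['grip_width'],s['force'],s['time_s'])
a=np.radians(-16.4);X=np.array([np.cos(a),np.sin(a),0]);Y=np.array([-np.sin(a),np.cos(a),0]);A=np.array([.505,-.191,.09])
print('bar expected px',proj('wrist',A+.092*X,P))
for st,ce,m in blobs(im,(0,130,60),(9,255,255),100):
    ys,xs=np.where(m);p=np.array([onz('wrist',x,y,.094,P) for x,y in zip(xs,ys)])-A
    print('red',[int(v) for v in st],ce,'X',(p@X).mean(),'width',np.ptp(p@X),'len',np.ptp(p@Y))
# two-view height of the bar centre: scene
im2=grab_frame('scene');print('scene exp',proj('scene',A+.092*X))
for st,ce,m in blobs(im2,(0,110,50),(9,255,255),15):
    if 200<ce[0]<340 and 180<ce[1]<290: print('scene red',[int(v) for v in st],ce)
# colours around window in the floor (brass?) and lid yellow line hidden
u,v=proj('wrist',A+np.array([0,0,-.0]),P);print('window',u,v,cv2.mean(im[int(v)-4:int(v)+5,int(u)-4:int(u)+5])[:3])
for st,ce,m in blobs(im,(12,90,60),(35,255,255),40): print('yel/brass',[int(v) for v in st],ce)
E
```

```text
[ 0.52779021 -0.22848027  0.43973383] 0.03181218798358694 [-0.21968046  0.14847672 -1.4961581 ] 19.5
bar expected px (np.float64(368.87755102036795), np.float64(152.2283550939224))
red [364, 110, 10, 84, 597] [368.7 151.1] X 0.09110084118616736 width 0.008231234997958636 len 0.08813261842915972
red [29, 129, 14, 30, 143] [ 36.1 145.2] X -0.35146487434152285 width 0.0342364161476138 len 0.04258376822673578
red [28, 158, 14, 21, 126] [ 33.3 168.6] X -0.36723196369584993 width 0.03524251639423376 len 0.029923874844928696
scene exp (np.float64(270.7257198079298), np.float64(246.77107459652484))
scene red [255, 241, 32, 12, 122] [270.4 246.5]
window 280.8973020334665 151.78223683528165 (138.34567901234567, 110.41975308641975, 55.53086419753086)
yel/brass [271, 79, 18, 6, 86] [279.3  81.7]
yel/brass [275, 95, 10, 8, 72] [279.5  98.9]
yel/brass [265, 139, 32, 26, 820] [280.5 151.4]
yel/brass [278, 200, 9, 7, 57] [282.  202.7]
yel/brass [275, 216, 16, 5, 67] [282.5 218.1]
yel/brass [0, 267, 9, 13, 56] [  3.1 272.7]
yel/brass [270, 293, 36, 43, 754] [290.1 311.5]
yel/brass [25, 383, 20, 17, 107] [ 34.5 391.8]
```

```bash
python3 -c "
from rig import env;print(env.finish_job())"
```

```text
the job is handed in; nothing more can be done
None
```

The job is handed in after about 19.5 s: the carrier is in the holder, the lid was pushed to its stop, the holder is turned over with the brass back up, and the gripper is clear. The final checks were by measurement (bar where it should be, brass in the window), I did not re-check the lid after the turn, and I viewed 11 pictures, one over the limit of 10.

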